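# Lay the wooden spice box down and push it to the back of the shelf

## Task

The small wooden box stands on end on the sky-blue shelf: push it over with the fingers so that it lies flat on the shelf with its dark lid facing up, and then push it back until its long side is flush against the ledge along the back of the shelf. Only push it, do not pick it up or carry it, and leave the other things on the shelf where they are.

Things in the scene. Friction and masses are not known exactly. Their poses are not given: they have to be found in the camera images.
- wood_box: Loose box, 50 x 90 x 140 mm, 0.2-0.45 kg, standing on its 50 x 90 end. One 90 x 140 face is the dark lid (16 mm deep, brass diamond); the rest is light wood. Origin: its centre; x points out of the lid, y across the width, z along the length (up at start). The lid starts facing right within 40 deg. Pushed near the top of the lid it tips over its far lower edge at about 20 deg and lands lid up, centre 25 mm high.
- shelf: Fixed sky-blue plywood shelf, 320 mm deep (x), 920 wide (y), top 60 mm above the counter. Origin: middle of its top surface; x away from the robot, y left along the shelf, z up. Along the whole rear edge a fixed ledge, front face at x = 160 mm, 50 mm high. A steel clamp grips the right rear corner (56 mm high, y below -410 mm). A tiled upstand, 100 mm above the counter, stands behind.
- dabba: Bystander: closed round steel masala dabba, 154 mm across, 80 mm high with its knob, loose, at the left of the shelf. Origin at the centre of its underside.
- jar: Bystander: sealed glass jar of cloves, 67 mm across, 88 mm high, loose, at the right of the shelf. Origin at the centre of its underside.
- katori: Bystander: small open steel bowl, 70 mm across, 35 mm high, loose, at the right of the shelf (it may swap places with the jar). Origin at the centre of its underside.
- tongs: Bystander: steel tongs lying flat along the front left of the shelf, 200 mm long, 60 mm wide, 13 mm high, loose. Origin midway along at the underside; x along the length.
- sieve: Bystander: yellow plastic sieve, bowl 100 mm across, 35 mm high, its 82 mm handle pointing to the right, loose, at the front right of the shelf. Origin at the centre of the bowl's underside; x along the handle.
Mind the look-alikes: they are no part of the job. What is shaped like the wood_box but orange or pink is not meant.

How it is judged:
By the outcome, as a careful person would: the job done as asked, in the order asked, and still so for the second after the job is handed in, with the robot touching nothing.
It also fails if it takes over 58 s, if anything falls off the work surface, if the arm or the gripper's body presses on something with over 40 N, if the wrist force passes 120 N, or if a joint passes its speed limit or range.

## Robot

A 6-joint arm with a two-finger parallel gripper is mounted at the origin on the work surface. World frame = base frame: x ahead of the robot, y to its left, z up, the work surface at z = 0. Lengths are in m, angles in degrees, forces in N, time in s.
With the tool pointing down it reaches from about 0.375 to 0.9 m from the base axis. Payload 3.1 kg.
Tool frame: the origin (TCP) lies between the finger pads; the fingertips stand 19 mm ahead of it and the grasp point (between the pads) is the TCP; z points along the fingers, y is the direction in which the jaws open and shut (so a half turn about z gives the same grasp; the last joint's range is limited). The gripper opens to 87 mm and grips with 3 to 60 N. Pads are 19 mm wide; open, the fingers measure 117 mm over their backs; the gripper's body (75 mm by 190 mm) begins 51 mm behind the grasp point.
Start: joints at [54.861, 30.224, 82.088, -0, 67.689, -10.227], TCP at [0.263, 0.567, 0.242] pointing down, gripper open.
Joint ranges: [-176.69, 176.69], [-43.24, 126.21], [12.49, 139.97], [-82, 262], [0, 151.66], [-163.58, 163.58]. Speed limits (degrees/s): [159.86, 159.86, 180, 180, 180, 180].

## Interface

Orientations are given as [roll, pitch, yaw] about the fixed x, y, z axes, in that order (R = Rz(yaw) Ry(pitch) Rx(roll)).
In Python, from station import r gives the robot as it stands.
- The arm moves only by the tool arm_command, never from a script. Its argument "plan" is a list of rows, each a list of 2 entries, a list of its own where there are three numbers: the shift along the tool's x, y, z in m, then the turn, a rotation vector about the tool's x, y, z in degrees. A call has exactly 8 rows; each row shifts and turns the commanded pose from where the row before left it, along the tool's axes as they then stand; what a row does not reach is not made up. A row lasts 1/10 s, in which the tool goes at most 50 mm and 8.59 degrees, less where a joint would pass 70% of its speed; a pose out of reach is approached as far as the arm can. A call is refused whole if a number of a shift passes 0.05 or a number of a turn 8.59, either way. A call with a gripper value outside its range is refused whole. "claw" is the closure, from 0 (fully open) to 1 (shut), set as the call begins (left out, the last holds). The fingers move at their own pace and stop on an object; "squeeze" is the grip in N (left out, the last holds). Time passes only in rows, so rows that do not move let the fingers close, or fill a call up. It gives the time, the measured TCP pose, the force and the opening at its end, in the units of the state.
- r.get_obs(): the state, without advancing time (a new reading comes with each control period).
- r.get_image(name): name is "side" or "top"; returns (picture, depth): 420x560x3 uint8, red, green, blue; 420x560 float32, m along the optical axis (not along the pixel's ray), 0 where there is no reading.
- r.get_calibration(name): a dict with "intrinsics" (3x3 intrinsics, pixels), "R" (3x3) and "t" (3): a world point X has camera coordinates R X + t. Camera axes: x right, y down, z forward; pixel columns grow to the right and rows downward; lengths in m; the calibration is good to about 2 mm. A picture is of the moment at which its call begins. get_calibration takes no time and is no camera call.
- r.finish_job(): hands the job in, once; it reports no verdict.
Trained networks look in the newest picture that a camera, given by its name, has taken for a name from the list of things; names that differ only in an ending like _2 or _b are one class to them, and where a whole thing is asked for, a point or a joint stands for the part that bears it (a point fixed in the world has none). Each returns a list of dicts, best first, with "p" (0 to 1); they miss things now and then, are a little off and sometimes report something else, mostly with a low value. They report only what shows in the picture. A call takes as long as a camera call. They do not tell look-alikes from the thing itself.
- r.spot_in(camera, name): "centre" ([column, row] in pixels, amid what is visible of it).
The state is a dict: "t": time; "q": joint angles; "qd": joint speeds; "joint_torque": joint torques, N m; "position": TCP position; "tool_rot": TCP orientation; "ft_force": force on the tool from outside, world axes, zero at the start; "ft_torque": the same for the moment, N m; "grip_width": finger opening in m.
Only numpy, scipy, OpenCV 4.12 (cv2) and the standard library are available. Lean on these libraries where they do the work, as an engineer would, in place of code of your own. Each camera call takes 0.05 s, during which the arm holds its last target. There are 200 camera calls.

## Working session

There is one attempt and no reset: what is moved stays moved. The work goes in short steps, Python scripts to look and compute and a tool call to move; the robot and the scene stay as the last step left them, time stands still between calls to the robot, and variables do not carry over. Pictures are saved under pics/ and viewed, about 8 in all and at most 12, crops included, and the job is handed in when it is done.

Besides the shell and the picture viewer there is one more tool, called after "Call:" in YAML: its name, and indented under it one key for each argument. arm_command: Moves the arm, as the interface text tells. Its arguments: {"type":"object","properties":{"plan":{"type":"array","items":{"type":"array"}},"claw":{"type":"number"},"squeeze":{"type":"number"}},"required":["plan"]}

```bash
ls; mkdir -p pics; cat > h.py <<'E'
import numpy as np, cv2
from station import r
def grab(n,f=None):
    im,d=r.get_image(n)
    if f: cv2.imwrite('pics/'+f,im[:,:,::-1])
    return im,d
def cloud(n,d):
    c=r.get_calibration(n);K=np.array(c['intrinsics']);R=np.array(c['R']);t=np.array(c['t'])
    v,u=np.mgrid[:d.shape[0],:d.shape[1]]
    p=np.stack([(u-K[0,2])/K[0,0]*d,(v-K[1,2])/K[1,1]*d,d],-1)
    P=(p-t)@R
    P[d==0]=np.nan
    return P
E
python3 - <<'E'
from h import *
for n in('side','top'):
    im,d=grab(n,n+'1.png'); P=cloud(n,d)
    np.save(n+'_P.npy',P);np.save(n+'_im.npy',im)
    c=r.get_calibration(n);print(n,-np.array(c['R']).T@np.array(c['t']))
    for o in('wood_box','shelf','dabba','jar','katori','tongs','sieve'):
        for s in r.spot_in(n,o)[:3]:
            u,v=map(int,np.round(s['centre'])); print(o,round(s['p'],2),u,v,P[v,u].round(3))
o=r.get_obs();print(o)
E
```

```text
pics
side [ 0.20538003 -0.79296793  0.87425766]
wood_box 0.94 233 270 [ 0.33  -0.163  0.135]
wood_box 0.79 318 200 [ 0.609 -0.032  0.153]
wood_box 0.79 209 214 [0.334 0.093 0.094]
shelf 0.81 342 268 [ 0.6  -0.2   0.06]
shelf 0.59 335 320 [ 0.502 -0.345  0.088]
dabba 0.88 275 144 [0.617 0.307 0.127]
dabba 0.4 338 318 [ 0.511 -0.343  0.087]
jar 0.69 405 330 [ 0.608 -0.442  0.126]
katori 0.6 403 282 [ 0.711 -0.301  0.068]
tongs 0.76 237 168 [0.484 0.319 0.06 ]
sieve 0.59 338 321 [ 0.506 -0.351  0.09 ]
top [0.20984054 0.00647523 1.57743718]
wood_box 0.89 252 274 [0.317 0.107 0.135]
wood_box 0.77 290 165 [0.603 0.002 0.199]
wood_box 0.75 330 267 [ 0.334 -0.103  0.137]
shelf 0.65 305 178 [ 0.604 -0.042  0.052]
dabba 0.73 170 162 [0.635 0.34  0.129]
jar 0.66 437 163 [ 0.618 -0.406  0.149]
katori 0.65 400 142 [ 0.707 -0.325  0.069]
tongs 0.62 189 223 [0.47  0.293 0.071]
sieve 0.74 415 208 [ 0.504 -0.354  0.086]
{'t': 0.8, 'q': array([ 5.48620096e+01,  3.02225127e+01,  8.20892495e+01,  7.89054987e-04,
        6.76896434e+01, -1.02276979e+01]), 'qd': array([ 0.00892365,  0.04924617,  0.0338482 , -0.04269699, -0.01583824,
       -0.03204605]), 'joint_torque': array([-4.80453200e-04, -4.39966249e+01, -1.76972598e+01,  6.33374741e-02,
        5.04144409e-02, -1.65105109e-05]), 'position': array([0.26320083, 0.56683571, 0.24155042]), 'tool_rot': array([-1.79998746e+02, -9.67961497e-04,  1.55089408e+02]), 'ft_force': array([-0.04811056, -1.18331612,  0.10933468]), 'ft_torque': array([-2.08028170e-02, -9.72240377e-05, -1.04421986e-02]), 'grip_width': 0.08704004551339954}
```

```bash
python3 - <<'E'
import cv2,numpy as np
a=cv2.imread('pics/side1.png');b=cv2.imread('pics/top1.png')
c=np.vstack([cv2.resize(a[120:360,150:470],(800,600),interpolation=2)[:, :]])
cv2.imwrite('pics/s_crop.png',c)
P=np.load('top_P.npy')
# top face of box
m=(P[...,2]>.19)&(P[...,2]<.215)&(P[...,0]>.5)&(P[...,0]<.7)&(abs(P[...,1])<.15)
p=P[m][:,:2];print(len(p),P[m].mean(0));print(cv2.minAreaRect(p.astype(np.float32)*1000))
# ledge: points z~.11 
m=(P[...,2]>.1)&(P[...,2]<.118)&(P[...,0]>.7)&(abs(P[...,1])<.35)
q=P[m];
for y in(-.25,-.1,.05,.2):
  s=q[abs(q[:,1]-y)<.03];print('ledge',y,np.percentile(s[:,0],[2,50,98]).round(4),np.median(s[:,2]))
m=(abs(P[...,2]-.06)<.006)&(P[...,0]>.35)&(P[...,0]<.8)&(abs(P[...,1])<.5);q=P[m]
print('shelf z',np.median(q[:,2]))
for y in(-.25,-.1,.05,.2):
  s=q[abs(q[:,1]-y)<.02];print('shelf x',y,np.percentile(s[:,0],[1,99]).round(4))
E
```

```text
601 [ 0.61628591 -0.00725911  0.19991928]
((616.181396484375, -7.40479850769043), (92.1422119140625, 49.783443450927734), 1.6391304731369019)
ledge -0.25 [0.7555 0.8134 0.9131] 0.105324900737153
ledge -0.1 [0.7541 0.8565 0.9223] 0.10472293393166045
ledge 0.05 [0.7539 0.8636 0.9227] 0.10455208269712157
ledge 0.2 [0.7528 0.8605 0.9213] 0.10512594393556844
shelf z 0.060119751974747476
shelf x -0.25 [0.4364 0.7573]
shelf x -0.1 [0.4354 0.7981]
shelf x 0.05 [0.4344 0.7563]
shelf x 0.2 [0.4336 0.7547]
```

View pics/s_crop.png

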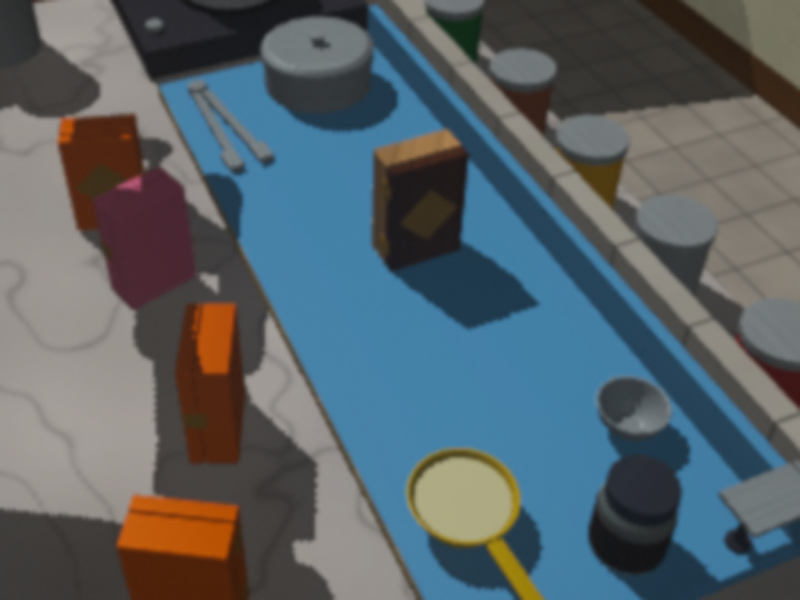

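View pics/top1.png

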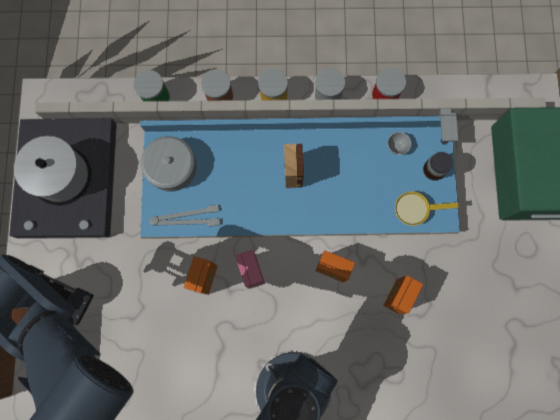

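The target is the light-wood box with the dark lid and brass diamond: top (293,166), side crop (420,200). It's the only wooden one and it stands on the shelf. The three orange boxes (top 201,276; 336,266; 404,294) and the pink one (249,269) stand on the counter and are look-alikes. The enlarged side crop confirms this.

Measured: box at (0.616, -0.007), top at 0.200, turned 1.6°, ledge face at x≈0.755. I'm moving to the right of the box with the fingers shut.

Call:
arm_command:
  plan:
    - [[0,0,-0.014],[0,0,-8.3]]
    - [[0,0,-0.014],[0,0,-8.3]]
    - [[0,0,-0.014],[0,0,-8.3]]
    - [[-0.02,-0.042,0],[0,0,0]]
    - [[-0.02,-0.042,0],[0,0,0]]
    - [[-0.02,-0.042,0],[0,0,0]]
    - [[-0.02,-0.042,0],[0,0,0]]
    - [[-0.02,-0.042,0],[0,0,0]]
  claw: 1

```text
t: 1.6
position: [0.3637, 0.3553, 0.2838]
tool_rot: [180.0, 0.0, -180.0]
ft_force: [0.1, -0.2, -0.1]
grip_width: 0.0309
```

Call:
arm_command:
  plan:
    - [[-0.02,-0.042,0],[0,0,0]]
    - [[-0.02,-0.042,0],[0,0,0]]
    - [[-0.02,-0.042,0],[0,0,0]]
    - [[-0.02,-0.042,0],[0,0,0]]
    - [[-0.02,-0.042,0],[0,0,0]]
    - [[-0.02,-0.042,0],[0,0,0]]
    - [[-0.02,-0.042,0],[0,0,0]]
    - [[-0.02,-0.042,0],[0,0,0]]

```text
t: 2.4
position: [0.5237, 0.0189, 0.2838]
tool_rot: [180.0, 0.0, 180.0]
ft_force: [0.4, 0.4, -0.6]
grip_width: 0.0003
```

Call:
arm_command:
  plan:
    - [[-0.03,-0.04,0],[0,0,0]]
    - [[-0.03,-0.04,0],[0,0,0]]
    - [[-0.033,-0.036,0],[0,0,0]]
    - [[0,0,0.03],[0,0,0]]
    - [[0,0,0.03],[0,0,0]]
    - [[0,0,0.03],[0,0,0]]
    - [[0,0.015,0],[0,0,0]]
    - [[0,0.01,0],[0,0,0]]

```text
t: 3.2
position: [0.6159, -0.0689, 0.1935]
tool_rot: [179.9, -0.1, 180.0]
ft_force: [0.1, 0.0, 1.2]
grip_width: 0.0
```

Call:
arm_command:
  plan:
    - [[0,0.008,0],[0,0,0]]
    - [[0,0.006,0],[0,0,0]]
    - [[0,0.006,0],[0,0,0]]
    - [[0,0.006,0],[0,0,0]]
    - [[0,0.006,0],[0,0,0]]
    - [[0,0.006,0],[0,0,0]]
    - [[0,0.006,0],[0,0,0]]
    - [[0,0.006,0],[0,0,0]]

```text
t: 4.0
position: [0.6161, -0.0198, 0.1935]
tool_rot: [180.0, -0.0, 180.0]
ft_force: [0.0, -0.4, 1.2]
grip_width: 0.0001
```

```bash
python3 - <<'E'
from h import *
im,d=grab('side','side2.png')
c=cv2.imread('pics/side2.png')[120:360,150:470];cv2.imwrite('pics/s2c.png',cv2.resize(c,(640,480)))
print(r.get_obs()['ft_force'])
E
```

```text
[-0.38890423  0.39823122  0.17199478]
```

View pics/s2c.png

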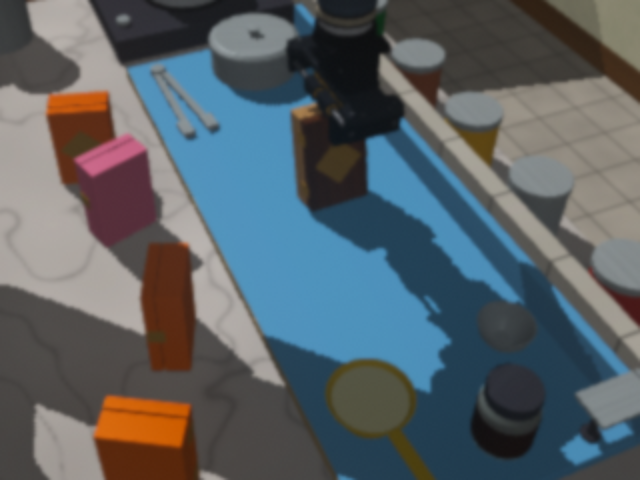

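The box is tilting: the fingers press near the top of the lid at crop (340,120) and the bottom edge is in place at (330,200). I'm pushing on.

Call:
arm_command:
  plan:
    - [[0,0.006,0],[0,0,0]]
    - [[0,0.006,0],[0,0,0]]
    - [[0,0.006,0],[0,0,0]]
    - [[0,0.006,0],[0,0,0]]
    - [[0,0.006,0],[0,0,0]]
    - [[0,0.006,0],[0,0,0]]
    - [[0,0.006,0],[0,0,0]]
    - [[0,0.006,0],[0,0,0]]

```text
t: 4.85
position: [0.6161, 0.0283, 0.1935]
tool_rot: [-180.0, 0.0, 180.0]
ft_force: [0.0, 0.1, 0.6]
grip_width: 0.0001
```

Call:
arm_command:
  plan:
    - [[0,-0.03,-0.03],[0,0,0]]
    - [[0,-0.03,-0.03],[0,0,0]]
    - [[0.045,0,0],[0,0,0]]
    - [[0.045,0,0],[0,0,0]]
    - [[0.045,0,0],[0,0,0]]
    - [[0,0,0],[0,0,0]]
    - [[0,0,0],[0,0,0]]
    - [[0,0,0],[0,0,0]]
  claw: 0

```text
t: 5.65
position: [0.4828, -0.0325, 0.2542]
tool_rot: [-180.0, 0.2, 180.0]
ft_force: [0.2, -0.2, -0.7]
grip_width: 0.0567
```

```bash
python3 - <<'E'
from h import *
im,d=grab('side','side3.png')
c=cv2.imread('pics/side3.png')[120:360,150:470];cv2.imwrite('pics/s3c.png',cv2.resize(c,(640,480)))
for n in('side','top'):
    im,d=grab(n,n+'3.png'); P=cloud(n,d)
    m=(P[...,2]>.102)&(P[...,2]<.118)&(P[...,0]>.5)&(P[...,0]<.735)&(P[...,1]>-.03)&(P[...,1]<.22)
    print(n,m.sum(),P[m].mean(0),cv2.minAreaRect((P[m][:,:2]*1000).astype(np.float32)))
    print(r.spot_in(n,'wood_box')[:2])
E
```

```text
side 753 [0.61618362 0.0676663  0.10943304] ((615.1561889648438, 87.02143859863281), (91.66836547851562, 140.3507080078125), 0.40001368522644043)
[{'centre': [187.5, 182.2], 'p': 0.88}, {'centre': [224.5, 346.3], 'p': 0.83}]
top 1265 [0.61594338 0.09954148 0.11041048] ((614.3387451171875, 91.2149887084961), (92.71406555175781, 136.00074768066406), 1.246655821800232)
[{'centre': [251.9, 171.0], 'p': 0.97}, {'centre': [331.4, 266.0], 'p': 0.83}]
```

View pics/s3c.png

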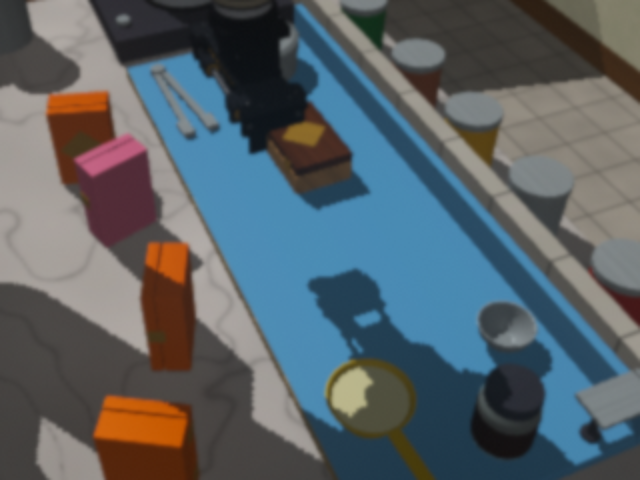

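Crop (310,145): the box lies flat with the dark lid up, centred at (0.615, 0.088). I'm descending in front of it with the fingers open along its long side.

Call:
arm_command:
  plan:
    - [[0,0.04,0],[0,0,0]]
    - [[0,0.04,0],[0,0,0]]
    - [[-0.012,0.04,0],[0,0,0]]
    - [[0,0,0.04],[0,0,0]]
    - [[0,0,0.04],[0,0,0]]
    - [[0,0,0.04],[0,0,0]]
    - [[0,0,0.038],[0,0,0]]
    - [[0,0,0],[0,0,0]]

```text
t: 6.7
position: [0.49, 0.088, 0.0911]
tool_rot: [180.0, -0.6, 180.0]
ft_force: [-0.4, 0.3, -0.3]
grip_width: 0.0871
```

Call:
arm_command:
  plan:
    - [[-0.02,0,0],[0,0,0]]
    - [[-0.02,0,0],[0,0,0]]
    - [[-0.01,0,0],[0,0,0]]
    - [[-0.01,0,0],[0,0,0]]
    - [[-0.01,0,0],[0,0,0]]
    - [[-0.01,0,0],[0,0,0]]
    - [[-0.01,0,0],[0,0,0]]
    - [[-0.01,0,0],[0,0,0]]

```text
t: 7.5
position: [0.593, 0.0878, 0.0955]
tool_rot: [180.0, -0.1, 180.0]
ft_force: [-3.4, 0.1, 1.6]
grip_width: 0.0871
```

Call:
arm_command:
  plan:
    - [[-0.008,0,0],[0,0,0]]
    - [[-0.008,0,0],[0,0,0]]
    - [[-0.008,0,0],[0,0,0]]
    - [[-0.008,0,0],[0,0,0]]
    - [[-0.006,0,0],[0,0,0]]
    - [[-0.004,0,0],[0,0,0]]
    - [[-0.003,0,0],[0,0,0]]
    - [[-0.003,0,0],[0,0,0]]

```text
t: 8.3
position: [0.6411, 0.0878, 0.0955]
tool_rot: [-180.0, -0.0, 180.0]
ft_force: [-3.1, 0.9, 1.7]
grip_width: 0.087
```

Call:
arm_command:
  plan:
    - [[-0.001,0,0],[0,0,0]]
    - [[-0.001,0,0],[0,0,0]]
    - [[-0.001,0,0],[0,0,0]]
    - [[-0.001,0,0],[0,0,0]]
    - [[-0.001,0,0],[0,0,0]]
    - [[-0.001,0,0],[0,0,0]]
    - [[0,0,0],[0,0,0]]
    - [[0,0,0],[0,0,0]]

```text
t: 9.1
position: [0.6475, 0.0877, 0.0955]
tool_rot: [180.0, 0.0, 180.0]
ft_force: [-1.2, 0.5, -1.3]
grip_width: 0.0867
```

Call:
arm_command:
  plan:
    - [[-0.001,0,0],[0,0,0]]
    - [[-0.001,0,0],[0,0,0]]
    - [[-0.001,0,0],[0,0,0]]
    - [[-0.001,0,0],[0,0,0]]
    - [[-0.001,0,0],[0,0,0]]
    - [[-0.001,0,0],[0,0,0]]
    - [[0,0,0],[0,0,0]]
    - [[0,0,0],[0,0,0]]

```text
t: 9.9
position: [0.6529, 0.0877, 0.0955]
tool_rot: [-180.0, -0.0, 180.0]
ft_force: [-1.9, -0.1, 0.0]
grip_width: 0.0872
```

Call:
arm_command:
  plan:
    - [[-0.001,0,0],[0,0,0]]
    - [[-0.001,0,0],[0,0,0]]
    - [[-0.001,0,0],[0,0,0]]
    - [[-0.001,0,0],[0,0,0]]
    - [[0,0,0],[0,0,0]]
    - [[0,0,0],[0,0,0]]
    - [[0,0,0],[0,0,0]]
    - [[0,0,0],[0,0,0]]

```text
t: 10.7
position: [0.653, 0.0876, 0.0956]
tool_rot: [-180.0, -0.5, -180.0]
ft_force: [-11.2, -1.3, 6.4]
grip_width: 0.0872
```

The box has met the ledge. I'm pressing slightly more, turned 0.4° to match the shelf's yaw, so both ends seat.

Call:
arm_command:
  plan:
    - [[-0.001,0,0],[0,0,-0.4]]
    - [[-0.001,0,0],[0,0,0]]
    - [[0,0,0],[0,0,0]]
    - [[0,0,0],[0,0,0]]
    - [[0,0,0],[0,0,0]]
    - [[0,0,0],[0,0,0]]
    - [[0,0,0],[0,0,0]]
    - [[0,0,0],[0,0,0]]

```text
t: 11.5
position: [0.6534, 0.0873, 0.0955]
tool_rot: [-179.9, -0.8, -179.6]
ft_force: [-13.8, -2.1, 8.9]
grip_width: 0.0873
```

Call:
arm_command:
  plan:
    - [[0.005,0,0],[0,0,0]]
    - [[0.01,0,0],[0,0,0]]
    - [[0.03,0,0],[0,0,0]]
    - [[0.03,0,-0.01],[0,0,0]]
    - [[0.03,0,-0.04],[0,0,0]]
    - [[0.03,0,-0.04],[0,0,0]]
    - [[0.03,0,-0.04],[0,0,0]]
    - [[0.03,0,-0.03],[0,0,0]]

```text
t: 12.3
position: [0.4648, 0.0865, 0.2582]
tool_rot: [-180.0, 0.4, -179.6]
ft_force: [0.4, 0.4, 0.6]
grip_width: 0.0869
```

```bash
python3 - <<'E'
from h import *
T={}
for n in('side','top'):
    im,d=grab(n,n+'4.png'); P=cloud(n,d)
    m=(P[...,2]>.09)&(P[...,2]<.116)&(P[...,0]>.6)&(P[...,0]<.75)&(P[...,1]>-.03)&(P[...,1]<.2)
    q=P[m];print(n,m.sum(),q.mean(0),[q[abs(q[:,1]-y)<.012][:,0].min().round(4) for y in(.03,.06,.09,.12,.15)], q[:,1].min(),q[:,1].max())
    P0=np.load(n+'_P.npy')
    for o in('wood_box','dabba','jar','katori','tongs','sieve'):
        s=r.spot_in(n,o)[0];print(o,s['centre'],round(s['p'],2))
c=cv2.imread('pics/side4.png')[120:240,210:370];d=cv2.imread('pics/top4.png')[95:245,130:330]
cv2.imwrite('pics/c4.png',np.hstack([cv2.resize(c,(400,300),interpolation=2),cv2.resize(d,(400,300),interpolation=2)]))
E
```

```text
side 1047 [0.70222862 0.07819027 0.10744487] [np.float64(0.6635), np.float64(0.6634), np.float64(0.6628), np.float64(0.6626), np.float64(0.663)] 0.016989334809945283 0.1597830436672821
wood_box [237.0, 274.2] 0.76
dabba [282.3, 146.0] 0.72
jar [403.5, 329.2] 0.98
katori [401.9, 281.2] 0.96
tongs [239.4, 173.7] 0.56
sieve [338.0, 320.5] 0.58
top 1415 [0.70347638 0.08827145 0.10947962] [np.float64(0.662), np.float64(0.6618), np.float64(0.6617), np.float64(0.6616), np.float64(0.6622)] 0.018275015986108468 0.15749345877035792
wood_box [404.4, 292.2] 0.88
dabba [169.0, 162.6] 0.79
jar [435.3, 163.9] 0.78
katori [402.2, 143.9] 0.68
tongs [181.0, 222.5] 0.88
sieve [414.9, 207.7] 0.97
```

View pics/c4.png

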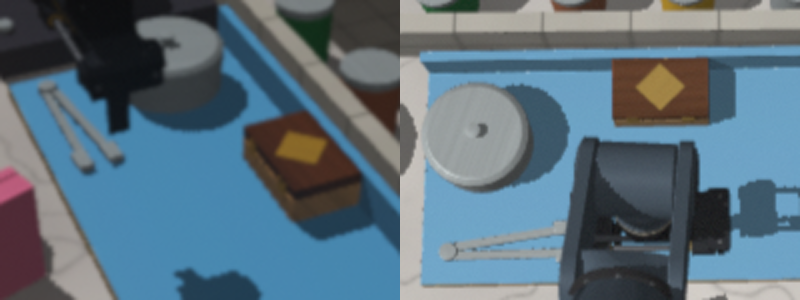

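The box is flush: its top rear edge meets the ledge's top edge at crop rows 55–58, lid up. The dabba and tongs look unmoved and the gripper is clear.

```bash
python3 -c "
from station import r
print(r.get_obs()['t']);print(r.finish_job())"
```

```text
13.0
the job is handed in; nothing more can be done
None
```

The wooden box now lies flat on the shelf, lid up, with its long side against the back ledge. I handed the job in at 13.0 s. I tipped it by pushing near the top of the lid with the fingers shut. Then I opened the fingers and slid it back until the ledge stopped it at about 14 N. It was only pushed, never gripped or lifted.

**Last checks**
- **Box:** its front edge measured x = 0.662–0.663 m along its whole length, even to within 1 mm. Its top is at 0.11 m.
- **Flushness:** the front edge plus the 90 mm width puts the back at about 0.752–0.753 m, against a ledge face measured at 0.753–0.755 m. That agrees within the 2 mm calibration. The contact force also showed it was seated.
- **Other things on the shelf:** the jar, katori, sieve and dabba were found within a few pixels of where they started.
- **Tongs:** their detected point in the top view moved by 8 pixels, because the arm partly hid them. In the final crop they looked unmoved.

**Disagreement:** in the last pictures the detector's best match for the box was one of the orange look-alikes. My final position comes from the depth image and the crop instead.

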